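# Close the split instrument housing and hold it shut

### The arm

A 6-joint arm with a two-finger parallel gripper is mounted at the origin on a cart in front of the work surface, level with it; the furniture and walls round the work are solid. World frame = base frame: x ahead of the robot, y to its left, z up, the work surface at z = 0. Lengths are in m, angles in rad, forces in N, time in s.
With the tool pointing down it reaches from about 0.3 to 0.875 m from the base axis. Payload 6.4 kg.
Tool frame: the origin (TCP) lies midway between the tips of the shut fingers; the grasp point (between the pads) lies 19 mm behind it (ctrl.hold_point_z is the distance from the TCP to the grasp point, in m); z points along the fingers, y is the line along which they close (so a half turn about z gives the same grasp; the last joint's range is limited). The gripper opens to 85 mm and grips with 20 to 120 N. Pads are 22 mm wide; open, the fingers measure 114 mm over their backs; the gripper's body (76 mm by 85 mm) begins 54 mm behind the grasp point. The pads swing forward as they close: fully open they stand 13 mm farther back than shut.
Start: joints at [1.041, 0.181, 1.607, -0, 1.354, -0.206], TCP at [0.183, 0.545, 0.231] pointing down, gripper open.
Joint ranges: [-2.99, 2.99], [-0.89, 2.07], [0.3, 2.58], [-1.14, 4.28], [0, 2.63], [-3.12, 3.12]. Speed limits (rad/s): [2.57, 2.57, 3.01, 3.14, 3.14, 3.14].

### API

Orientations are given as a unit quaternion [w, x, y, z].
In Python, from bench import ctrl gives the robot as it stands.
- The arm moves only by the tool carry_out, never from a script. Its argument "plan" is text: rows parted by semicolons, each of 6 numbers parted by spaces: the shift along the tool's x, y, z as a fraction of full scale, then the turn, a rotation vector about the tool's x, y, z as a fraction of full scale. A call has exactly 8 rows; each row shifts and turns the commanded pose from where the row before left it, along the tool's axes as they then stand; what a row does not reach is not made up. Full scale, the value 1, is 40 mm for a shift and 0.1 rad for a turn. A row lasts 1/12 s, in which the tool goes at most 41.7 mm and 7.16 degrees, less where a joint would pass 70% of its speed; a pose out of reach is approached as far as the arm can. A call with a number of a shift or a turn outside -1 to 1 is refused whole. A call with a gripper value outside its range is refused whole. "claw" is the gripper's target within -1 to 1 (shut at 1, half-way at 0, fully open at -1), set as the call begins (left out, the last holds). The fingers move at their own pace and stop on an object; the grip force is fixed at half the most. Time passes only in rows, so rows that do not move let the fingers close, or fill a call up. It gives the time, the measured TCP pose, the force, the opening and the grip force at its end, in the units of the state.
- ctrl.get_obs(): the state, without advancing time (a new reading comes with each control period).
- ctrl.camera(name): name is "side" or "top" or "wrist"; returns a dict with "pixels" (384x512x3 uint8, red, green, blue), "mtx" (3x3 intrinsics, pixels), "R" (3x3) and "t" (3): a world point X has camera coordinates R X + t. Camera axes: x right, y down, z forward; pixel columns grow to the right and rows downward; lengths in m; the calibration is good to about 2 mm. A picture is of the moment at which its call begins. There is no depth.
- ctrl.hand_in(): hands the job in; it is judged then, once.
The state is a dict: "time_s": time; "q": joint angles; "dq": joint speeds; "joint_efforts": joint torques, N m; "eef_pos": TCP position; "eef_rot": TCP orientation; "wrist_force": force on the tool from outside, world axes, zero at the start; "torque": the same for the moment, N m; "opening": opening from 0.0 (shut) to 1.0 (fully open); "grasp_force": force on a finger pad.
Only numpy, scipy, OpenCV 4.12 (cv2) and the standard library are available. Lean on these libraries where they do the work, as an engineer would, in place of code of your own. Each camera call takes 0.05 s, during which the arm holds its last target. There are 200 camera calls.

### The job

Fit the loose upper half of the grey housing onto the dowels of the lower half: pick it up, turn it so that its notch faces the cable outlet and sits over the key tab, and lower it onto the two dowels. Press it down against the spring until the two halves meet flush all round, and finish while still holding it pressed shut: do not let go. Leave the other things on the table where they are.

Things in the scene. Friction and masses are not known exactly. Their poses are not given: they have to be found in the camera images.
- lower_half: Lower half of a grey split housing, fixed on an aluminium foot plate 140 x 104 x 8 mm, left or right in the work area. Origin: centre of the foot plate's underside, on the table; z up. The half is 110 (x) x 80 (y) mm, open in the middle; its flat rim lies at z = 38 mm. On the rim stand two steel dowels and a key tab; a round cable outlet, 18 mm across, sticks out 24 mm from the -x side.
- upper_half: Upper half, loose, 0.25 to 0.5 kg, right way up on the table on the other side, at any of many yaws. Origin: centre of its underside; z up. Grey plate 110 (x) x 80 (y) x 16 mm with two holes, a notch in the -x edge and a grip block on top. Closed, its axes match the lower half's and its origin lies 38 mm above that one's origin; it does not fit half a turn round.
- grip (a point): Middle of the grip block on the upper half, at (0, 0, 31) mm of it. The block is 26 mm (x) by 40 mm (y) and rises from the plate's top (16 mm) to 46 mm above the underside; it can be gripped across either pair of sides.
- notch (a point): Point in the upper half's notch, at (-50, 0, 0) mm of it, level with its underside. The notch is 20 mm wide (y) and cut 12 mm deep into the middle of the -x edge, through the whole plate.
- outlet_mark (a point): Foot of the steel key tab on the lower half's rim, above the cable outlet, at (-50, 0, 38) mm of the lower half. The tab is 6 mm (x) by 10 mm (y), 6 mm high. When closed it stands in the notch, and point notch coincides with this point.
- dowel_large (a point): Foot of the large dowel, at (-30, 27, 38) mm of the lower half: 10 mm diameter, 14 mm high, its last 3 mm tapering to 6 mm diameter.
- dowel_small (a point): Foot of the small dowel, at (30, -27, 38) mm of the lower half: 8 mm diameter, 14 mm high, its last 3 mm tapering to 4 mm diameter.
- hole_large (a point): Lower mouth of the 12.5 mm through hole of the upper half, at (-30, 27, 0) mm of it; goes on the large dowel.
- hole_small (a point): Lower mouth of the 10.5 mm through hole of the upper half, at (30, -27, 0) mm of it; goes on the small dowel.
- plunger_top (a point): Top of the brass spring plunger, 20 mm across, in the middle of the lower half; at rest 5 mm above the rim. It begins to yield at 6 N and is level with the rim at 12 N: the upper half's weight alone does not close it, the robot must keep pushing down with about 7 to 10 N or more.
- nut: Bystander: dark grey plastic union nut, a ribbed ring 59 mm across and 24 mm high; origin at the centre of its underside. To be left where it is.
- splitter: Bystander: small black connector with white ends, lying flat, 22 x 56 x 16 mm; origin at the centre of its underside. To be left where it is.

How it is judged:
On the way, in this order (a step that is already met when the one before it is completed fails the run):
1. the upper half is lifted clear of the table (height (world z) of upper_half above 0.045 m), for 0.1 s.
2. the upper half is on the dowels, notch over the key tab, and pressed flush by the robot (z of upper_half in the frame of lower_half between 0.035 and 0.0395 m and horizontal distance between upper_half and lower_half below 0.004 m and horizontal distance between notch and outlet_mark below 0.006 m and angle between the z axis of upper_half and the z axis of lower_half, either way round below 0.025 rad and contact force between any of the fingers, the arm and upper_half above 3 N), for 0.3 s.
At the end, for the whole second after the job is handed in: The upper half sits on both dowels, its centre within 4 mm of the lower half's and its notch within 6 mm of the key tab, parallel within 0.025 rad, the gap between the halves under 1.5 mm against the spring, at rest, with the robot still bearing on it (more than 3 N) (all of step 2 and linear speed of upper_half below 0.02 m/s); the arm keeps its last pose, push and grip.
It fails at once if a bystander (nut, jar or connector) was moved by more than 30 mm (distance of any of nut, splitter from where it was at the start of the episode above 0.03 m).
It also fails if it takes over 38 s, if anything falls off the work surface, if the arm or the gripper's body presses on something with over 40 N, if the wrist force passes 120 N, or if a joint passes its speed limit or range.

## Working session

There is one attempt and no reset: what is moved stays moved. The work goes in short steps, Python scripts to look and compute and a tool call to move; the robot and the scene stay as the last step left them, time stands still between calls to the robot, and variables do not carry over. Pictures are saved under pics/ and viewed, at most 10 in all, crops included, and the job is handed in when it is done.

Besides the shell and the picture viewer there is one more tool, called after "Call:" as a command line: name --argument value ..., lists and objects as JSON in quotes. carry_out: Moves the arm, as the interface text tells. Shift numbers are shares of 40 mm and turn numbers shares of 0.1 rad, none past 1 either way. Its arguments: {"type":"object","properties":{"plan":{"type":"string"},"claw":{"type":"number"}},"required":["plan"]}

```bash
mkdir -p pics; ls; python3 - <<'E'
from bench import ctrl
import cv2,numpy as np,json
o=ctrl.get_obs();print(o)
for n in("top","side"):
    c=ctrl.camera(n);cv2.imwrite(f"pics/{n}0.png",cv2.cvtColor(c["pixels"],cv2.COLOR_RGB2BGR))
    np.savez(f"{n}.npz",**c);print(n,c["mtx"].tolist(),c["R"].tolist(),c["t"])
E
```

```text
pics
{'time_s': 0.0, 'q': array([ 1.04073526e+00,  1.81525612e-01,  1.60801295e+00, -3.31766805e-06,
        1.35381022e+00, -2.06295319e-01]), 'dq': array([-0.00047586, -0.00098244,  0.00120437, -0.00051236,  0.00114674,
       -0.00133402]), 'joint_efforts': array([ 7.71857431e-04, -4.44874334e+01, -3.51335657e+01, -1.67115695e-04,
        9.34382697e-03,  2.92984862e-05]), 'eef_pos': array([0.18262389, 0.54464027, 0.23039045]), 'eef_rot': array([-3.14519336e-04,  1.61176333e-01,  9.86925235e-01, -8.19805340e-04]), 'wrist_force': array([ 0.57636091, -0.47667706, -0.3767741 ]), 'torque': array([ 0.0123805 ,  0.00592394, -0.05389518]), 'grasp_force': 0.0, 'opening': 1.000322354901119}
top [[372.24506469169063, 0.0, 254.3221183317191], [0.0, 372.24506469169063, 190.89205247461823], [0.0, 0.0, 1.0]] [[-0.019543345140502363, -0.9997438568329584, -0.01141395573322866], [-0.9940323136460696, 0.0206545876364918, -0.10711277905557207], [0.10732109339808514, 0.00925249881531371, -0.9941813587960256]] [-0.20724367  0.5608715   0.86044991]
side [[487.763309955872, 0.0, 255.82390304216136], [0.0, 487.763309955872, 186.01265911735013], [0.0, 0.0, 1.0]] [[0.8658898538574581, -0.49993741808135433, 0.017243520199152464], [-0.32301976845363073, -0.5851249048053302, -0.7438326928582234], [0.38195940906707915, 0.638507183811351, -0.6681433873401919]] [-0.58643172  0.10955763  0.98914739]
```

View pics/top0.png

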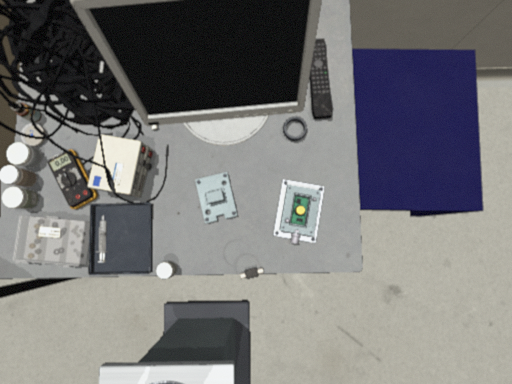

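View pics/side0.png

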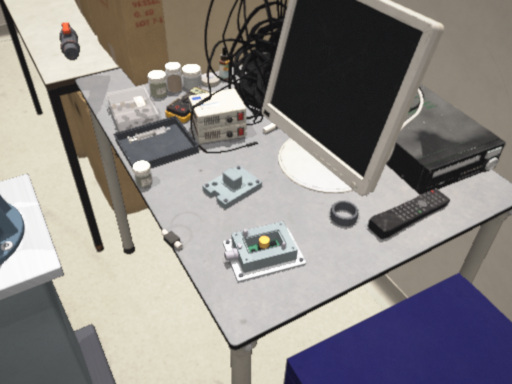

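The top view shows the upper half at about (216,198) and the lower half at about (300,210), with its outlet pointing towards the robot at (295,237). The nut is at (295,128) and the connector at (251,272). Next I'll enlarge both.

```bash
python3 - <<'E'
import cv2,numpy as np
t=cv2.imread("pics/top0.png");s=cv2.imread("pics/side0.png")
a=cv2.resize(t[165:250,185:335],None,fx=5.3,fy=5.3,interpolation=cv2.INTER_CUBIC)
b=cv2.resize(s[160:285,195:315],None,fx=4.8,fy=4.8,interpolation=cv2.INTER_CUBIC)
cv2.imwrite("pics/tc.png",a);cv2.imwrite("pics/sc.png",b)
E
```

```text
(no output)
```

View pics/tc.png

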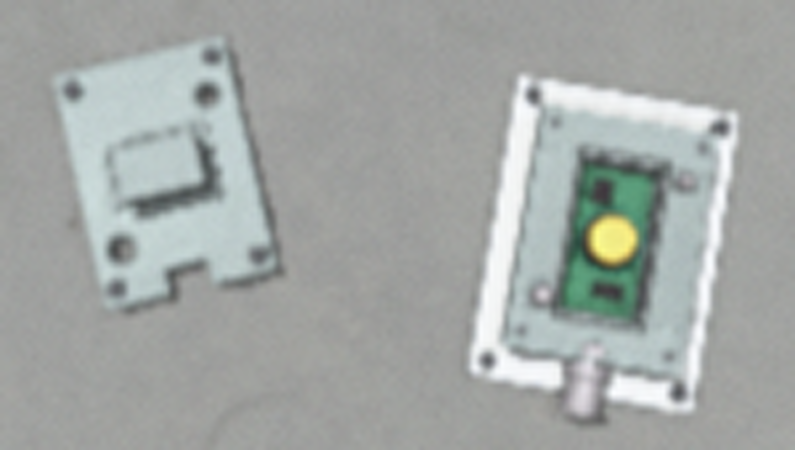

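View pics/sc.png

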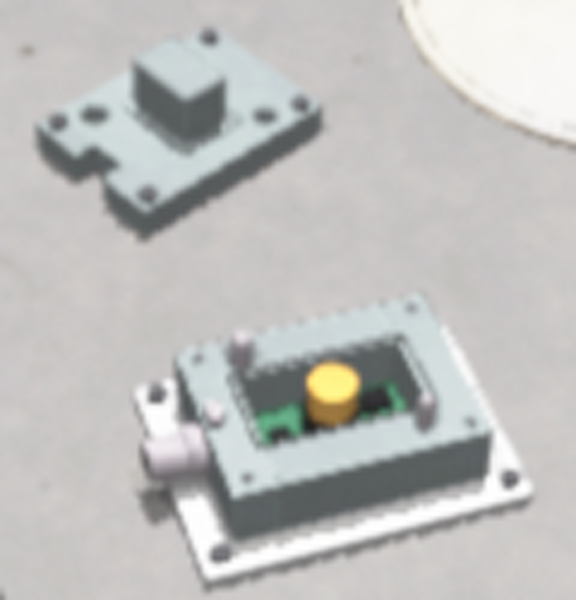

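The top crop shows the upper half with its notch towards the robot and holes at (122,248) and (207,95). The lower half has its plunger at (612,239) and dowels at (541,290) and (686,180). The side crop agrees, with holes at (93,113) and (265,116) and the plunger at (333,378). Next I'll fit planar poses.

```bash
cat > fit.py <<'E'
import numpy as np
from scipy.optimize import least_squares
def proj(c,X):
    p=(X@c["R"].T+c["t"])@c["mtx"].T
    return p[:,:2]/p[:,2:]
def world(p,L):
    c,s=np.cos(p[2]),np.sin(p[2]); L=np.asarray(L)/1000
    return np.c_[p[0]+c*L[:,0]-s*L[:,1],p[1]+s*L[:,0]+c*L[:,1],L[:,2]+(p[3] if len(p)>3 else 0)]
def fit(obs,p0):
    """obs: list of (cam, local points mm, pixels)"""
    f=lambda p:np.concatenate([(proj(c,world(p,L))-uv).ravel() for c,L,uv in obs])
    r=least_squares(f,p0,loss="soft_l1",x_scale=[.01,.01,.05,.01][:len(p0)]); return r.x,np.abs(f(r.x)).reshape(-1,2).max(1)
E
cat > go.py <<'E'
from fit import *
T=dict(np.load("top.npz"));S=dict(np.load("side.npz"))
def pt(d,sc,off): return list(d),(np.array(list(d.values()),float)+.5)/sc-.5+off
U_t={(-55,-40,16):(282,270),(-55,40,16):(112,308),(55,40,16):(53,76),(55,-40,16):(228,38),(-30,27,16):(122,248),(30,-27,16):(207,95),
(13,20,46):(107,147),(13,-20,46):(190,126),(-13,-20,46):(207,189),(-13,20,46):(122,207)}
U_s={(-30,27,16):(93,113),(30,-27,16):(265,116),(-55,40,16):(38,127),(-55,-40,16):(145,210),(55,-40,16):(322,105),(-13,20,46):(135,65),(-13,-20,46):(183,98),(13,-20,46):(225,78)}
L_t={(70,52,8):(520,73),(70,-52,8):(738,113),(-70,-52,8):(692,411),(-70,52,8):(470,375),(55,40,38):(540,105),(55,-40,38):(720,140),(-55,-40,38):(680,380),(-55,40,38):(505,345),(-30,27,52):(541,290),(30,-27,52):(686,180),(0,0,43):(612,239)}
L_s={(0,0,43):(333,378),(-30,27,52):(242,338),(30,-27,52):(428,397),(-70,-52,8):(207,577),(70,-52,8):(533,493),(-55,40,38):(178,350),(-55,-40,38):(235,505),(55,-40,38):(492,433),(55,40,38):(423,295)}
for n,t,s,p0 in(("U",U_t,U_s,[.45,.1,.2]),("L",L_t,L_s,[.4,-.1,-.2])):
    a=(T,*pt(t,5.3,np.array([185,165])));b=(S,*pt(s,4.8,np.array([195,160])))
    for o in([a],[b],[a,b]):
        p,r=fit(o,p0);print(n,p.round(4),r.round(1))
E
python3 go.py
```

```text
U [ 0.5447 -0.1251  0.2174] [0.6 0.9 0.3 0.8 0.4 0.3 0.3 1.1 0.9 0.3]
U [ 0.5431 -0.1237  0.2229] [0.4 0.1 0.6 0.6 0.2 1.4 0.5 0.7]
U [ 0.544  -0.1245  0.2161] [0.9 1.1 0.5 1.  0.7 0.4 0.6 0.9 0.6 0.5 0.7 0.5 0.5 0.7 0.6 1.4 1.  1.2]
L [ 0.5089 -0.3248 -0.1939] [0.5 0.4 0.7 0.7 0.5 1.3 0.4 0.7 0.8 0.2 0.1]
L [ 0.5074 -0.3244 -0.1989] [1.  0.2 0.4 0.3 0.5 0.7 1.6 0.8 0.3]
L [ 0.5081 -0.3245 -0.1977] [0.6 0.4 1.1 0.9 0.5 0.9 0.  0.8 1.2 0.5 0.3 0.9 0.4 0.3 0.2 0.8 0.4 1.7
 1.1 0.5]
```

Call:
carry_out --plan "-0.35 -0.33 0 0 0 0; -0.7 -0.65 0 0 0 0; -0.7 -0.65 0 0 0 0; -0.7 -0.65 0 0 0 0; -0.7 -0.65 0 0 0 0; -0.7 -0.65 0 0 0 0; -0.7 -0.65 0 0 0 0; -0.7 -0.65 0 0 0 0" --claw -1

```text
time_s: 0.77
eef_pos: [0.3201, 0.2916, 0.2311]
eef_rot: [-0.0, 0.161, 0.987, -0.0]
wrist_force: [1.3, -0.3, 0.7]
opening: 0.999
grasp_force: 0.0
```

Call:
carry_out --plan "-0.7 -0.65 0 0 0 0; -0.7 -0.65 0 0 0 0; -0.7 -0.65 0 0 0 0; -0.7 -0.65 0 0 0 0; -0.7 -0.65 0 0 0 0; -0.7 -0.65 0 0 0 0; -0.7 -0.65 0 0 0 0; -0.7 -0.65 0 0 0 0"

```text
time_s: 1.43
eef_pos: [0.4664, 0.0229, 0.2311]
eef_rot: [-0.0, 0.161, 0.987, 0.0]
wrist_force: [1.4, 0.2, 0.8]
opening: 1.003
grasp_force: 0.0
```

Call:
carry_out --plan "-0.7 -0.65 0 0 0 0; -0.7 -0.65 0 0 0 0; -0.7 -0.65 0 0 0 0; -0.5 -0.5 0 0 0 0; 0 0 0 0 0 1; 0 0 0 0 0 1; 0 0 0 0 0 1; 0 0 0 0 0 1"

```text
time_s: 2.1
eef_pos: [0.5332, -0.1014, 0.2306]
eef_rot: [-0.001, 0.357, 0.934, 0.0]
wrist_force: [-0.0, 0.4, 0.3]
opening: 1.0
grasp_force: 0.0
```

Call:
carry_out --plan "0 0 0 0 0 1; 0 0 0 0 0 1; 0 0 0 0 0 1; 0 0 0 0 0 1; 0 0 0 0 0 1; 0 0 0 0 0 1; 0 0 0 0 0 0.3; 0 0 0 0 0 0"

```text
time_s: 2.77
eef_pos: [0.5332, -0.1011, 0.2308]
eef_rot: [-0.0, 0.627, 0.779, -0.0]
wrist_force: [-0.6, -0.2, -0.1]
opening: 0.999
grasp_force: 0.0
```

```bash
python3 - <<'E'
from bench import ctrl
import cv2,numpy as np
c=ctrl.camera("wrist");np.savez("w1.npz",**c);o=ctrl.get_obs();print(o["eef_pos"],o["eef_rot"],c["R"].round(3).tolist(),(-c["R"].T@c["t"]).round(3))
cv2.imwrite("pics/w1.png",cv2.resize(cv2.cvtColor(c["pixels"],cv2.COLOR_RGB2BGR),(800,600),interpolation=cv2.INTER_CUBIC))
E
```

```text
[ 0.53325519 -0.10108284  0.2308722 ] [-3.99193417e-04  6.26001460e-01  7.79821775e-01 -1.10911609e-04] [[0.977, 0.214, -0.001], [0.205, -0.938, 0.28], [0.059, -0.273, -0.96]] [ 0.518 -0.032  0.373]
```

View pics/w1.png

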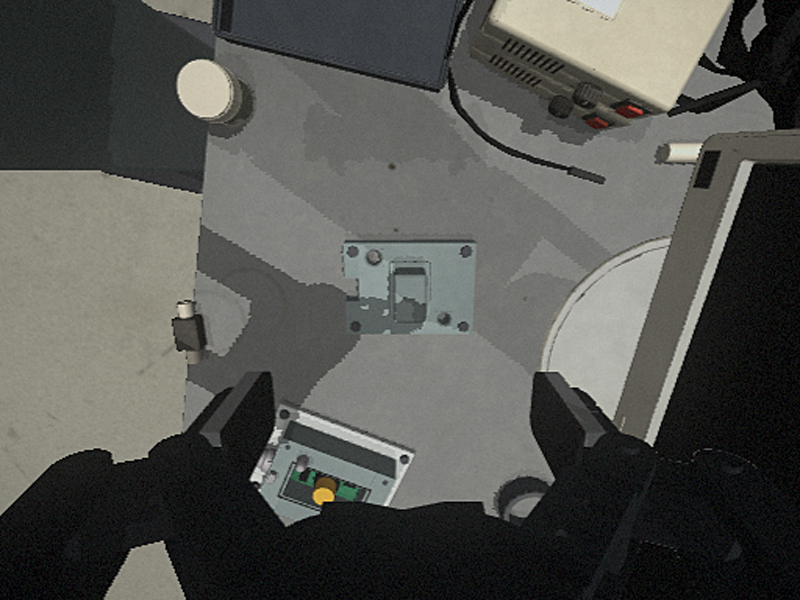

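The wrist view shows the upper half square to the gripper, with its plate corners at (344,241), (476,239), (475,333) and (347,334) and its holes at (374,257) and (444,319). I'll check these against the fit.

```bash
python3 - <<'E'
from fit import *
W=dict(np.load("w1.npz"))
d={(-55,40,16):(344,241),(55,40,16):(476,239),(55,-40,16):(475,333),(-55,-40,16):(347,334),(-30,27,16):(374,257),(30,-27,16):(444,319)}
uv=(np.array(list(d.values()),float)+.5)/1.5625-.5
p,r=fit([(W,list(d),uv)],[.544,-.1245,.217]);print(p.round(4),r.round(1))
p=np.array([.5438,-.1243,.217])
from scipy.spatial.transform import Rotation as Ro
R=Ro.from_quat([0.626001460,7.79821775e-01,0,0]).as_matrix()
print(R.T@(np.array([*p[:2],.02])-[.53326,-.10108,.23087])/.04)
E
```

```text
[ 0.5439 -0.1225  0.2242] [0.6 1.1 1.2 0.6 0.1 0.6]
[-0.62374532  0.13173564  5.27175   ]
```

Call:
carry_out --plan "-0.31 0.065 0.5 0 0 0; -0.31 0.065 0.9 0 0 0; 0 0 0.9 0 0 0; 0 0 0.9 0 0 0; 0 0 0.8 0 0 0; 0 0 0.6 0 0 0; 0 0 0.4 0 0 0; 0 0 0.2 0 0 0"

```text
time_s: 3.48
eef_pos: [0.5419, -0.1234, 0.0202]
eef_rot: [-0.002, 0.626, 0.78, -0.001]
wrist_force: [0.4, 0.2, 0.4]
opening: 1.001
grasp_force: 0.0
```

Call:
carry_out --plan "0 0 0.13 0 0 0; 0 0 0 0 0 0; 0 0 0 0 0 0; 0 0 0 0 0 0; 0 0 0 0 0 0; 0 0 0 0 0 0; 0 0 0 0 0 0; 0 0 0 0 0 0" --claw 1

```text
time_s: 4.15
eef_pos: [0.5451, -0.1248, 0.0197]
eef_rot: [0.001, 0.626, 0.78, 0.0]
wrist_force: [-0.3, 0.6, 6.6]
opening: 0.298
grasp_force: 61.9
```

Call:
carry_out --plan "0 0 -0.2 0 0 0; 0 0 -0.5 0 0 0; 0 0 -0.8 0 0 0; 0 0 -0.8 0 0 0.5; 0 0 -0.3 0 0 0.9; 0 0 0 0 0 0.9; 0 0 0 0 0 0.9; 0 0 0 0 0 0.9"

```text
time_s: 4.82
eef_pos: [0.5434, -0.124, 0.1224]
eef_rot: [-0.0, 0.773, 0.634, -0.0]
wrist_force: [0.3, 0.2, -3.8]
opening: 0.297
grasp_force: 60.4
```

Call:
carry_out --plan "-0.4 0.1 0 0 0 0; -0.9 0 0 0 0 0; -0.95 0 0 0 0 0; -0.95 0 0 0 0 0; -0.9 0 0 0 0 0; -0.6 0 0 0 0 0; -0.38 0 0 0 0 0; 0 0 0 0 0 0"

```text
time_s: 5.48
eef_pos: [0.5078, -0.3274, 0.122]
eef_rot: [0.0, 0.773, 0.634, -0.0]
wrist_force: [0.2, -0.7, -3.5]
opening: 0.293
grasp_force: 60.4
```

```bash
python3 - <<'E'
from bench import ctrl
import cv2,numpy as np
o=ctrl.get_obs();print(o["eef_pos"],o["eef_rot"],o["wrist_force"])
im=[]
for n,(y0,y1,x0,x1) in dict(top=(150,260,255,345),side=(130,290,200,330),wrist=(130,384,90,400)).items():
    c=ctrl.camera(n);np.savez(f"{n}2.npz",**c);b=cv2.cvtColor(c["pixels"],cv2.COLOR_RGB2BGR)
    k=min(800/(x1-x0),600/(y1-y0))if n!="top" else 4;k=dict(top=3.5,side=3.6,wrist=2.3)[n]
    im.append(cv2.resize(b[y0:y1,x0:x1],None,fx=k,fy=k,interpolation=cv2.INTER_CUBIC))
h=max(im[0].shape[0],im[1].shape[0]);f=lambda a:np.pad(a,((0,h-a.shape[0]),(0,0),(0,0)))
cv2.imwrite("pics/ts2.png",np.hstack([f(im[0]),f(im[1])]));cv2.imwrite("pics/w2.png",im[2]);print(im[0].shape,im[1].shape,im[2].shape)
E
```

```text
[ 0.50777279 -0.32735274  0.12202256] [ 1.46362568e-04  7.72980907e-01  6.34429166e-01 -3.59387481e-04] [ 0.17801161 -0.73206008 -3.46127649]
(385, 315, 3) (576, 468, 3) (584, 713, 3)
```

View pics/ts2.png

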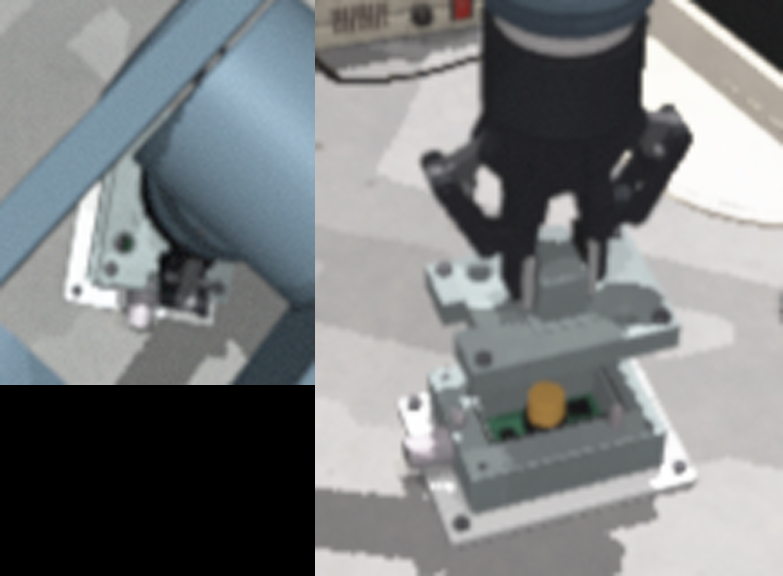

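View pics/w2.png

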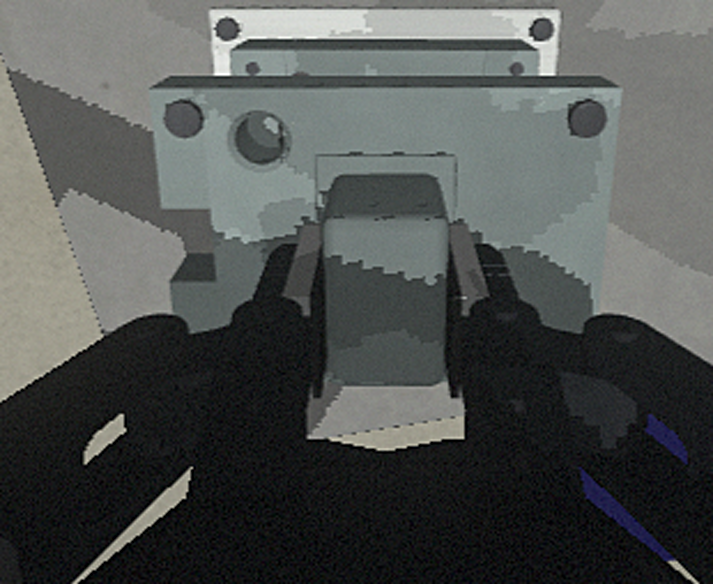

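The side view shows the part level above the lower half. The wrist view has the upper plate's +y edge from (150,88) to (622,88), the large hole at (261,138), and the foot plate's edge from (210,12) to (560,12). I'll fit both parts in the same view.

```bash
python3 - <<'E'
from fit import *
W=dict(np.load("wrist2.npz"));S=dict(np.load("side2.npz"))
f=lambda d,k,o:(list(d),(np.array(list(d.values()),float)+.5)/k-.5+np.array(o))
u={(-55,40,16):(150,89),(55,40,16):(622,89),(-30,27,16):(261,138),(-47,32,16):(183,118),(47,32,16):(588,118)}
l={(-70,52,8):(209,11),(70,52,8):(560,11),(-55,40,38):(231,52),(55,40,38):(538,51)}
us={(-47,32,16):(443-315,270),(-47,-32,16):(485-315,357),(47,-32,16):(661-315,315),(-30,27,16):(481-315,272)}
ls={(-70,-52,8):(452-315,537),(70,-52,8):(697-315,475),(-55,-40,38):(468-315,476),(55,-40,38):(665-315,430),(0,0,43):(547-315,392)}
w=lambda d:(W,*f(d,2.3,[90,130]));s=lambda d:(S,*f(d,3.6,[200,130]))
for n,o,p0 in(("U w z",[w(u)],[.508,-.327,-.197,.102]),("U w s z",[w(u),s(us)],[.508,-.327,-.197,.102]),("U s z",[s(us)],[.508,-.327,-.197,.102]),("L w",[w(l)],[.508,-.325,-.197]),("L s",[s(ls)],[.508,-.325,-.197]),("L ws",[w(l),s(ls)],[.508,-.325,-.197])):
    p,r=fit(o,p0);print(n,p.round(4),r.round(1))
for o in([w(u)],[s(us)],[w(u),s(us)]):
    o2=[(c,np.array(L)+[0,0,102],uv) for c,L,uv in o];p,r=fit(o2,[.508,-.327,-.197]);print(p.round(4),r.round(1))
E
```

```text
U w z [ 0.5084 -0.3222 -0.1961  0.1019] [1.5 1.1 0.7 1.6 0.9]
U w s z [ 0.5085 -0.3222 -0.1939  0.102 ] [1.3 1.3 0.8 1.7 0.8 0.4 0.7 0.5 0.7]
U s z [ 0.5082 -0.324  -0.1882  0.1039] [0.6 0.2 0.1 0.4]
L w [ 0.5072 -0.3257 -0.1931] [1.  1.1 0.9 0.9]
L s [ 0.5082 -0.3223 -0.2108] [0.8 0.1 0.5 0.6 0.3]
L ws [ 0.5069 -0.3252 -0.1953] [1.3 1.  1.2 0.7 1.7 0.9 1.8 1.1 1.2]
[ 0.5084 -0.3222 -0.1962] [1.5 1.1 0.7 1.6 0.9]
[ 0.5092 -0.3224 -0.1882] [0.7 0.1 0.1 0.4]
[ 0.5085 -0.3222 -0.1939] [1.3 1.3 0.8 1.7 0.7 0.4 0.7 0.5 0.7]
```

Call:
carry_out --plan "-0.03 0 0.3 0 0 0; 0 0 0.4 0 0 0; 0 0 0.25 0 0 0; 0 0 0.15 0 0 0; 0 0 0.05 0 0 0; 0 0 0 0 0 0; 0 0 0 0 0 0; 0 0 0 0 0 0"

```text
time_s: 6.3
eef_pos: [0.5092, -0.326, 0.0769]
eef_rot: [0.001, 0.772, 0.636, 0.0]
wrist_force: [0.5, -0.7, -3.5]
opening: 0.292
grasp_force: 60.5
```

```bash
python3 - <<'E'
from bench import ctrl
import cv2,numpy as np
o=ctrl.get_obs();print(o["eef_pos"],o["eef_rot"],o["wrist_force"])
im=[]
for n,(y0,y1,x0,x1) in dict(side=(180,290,210,320),wrist=(120,285,90,400)).items():
    c=ctrl.camera(n);np.savez(f"{n}3.npz",**c);b=cv2.cvtColor(c["pixels"],cv2.COLOR_RGB2BGR)
    k=dict(side=5,wrist=2.5)[n]
    im.append(cv2.resize(b[y0:y1,x0:x1],None,fx=k,fy=k,interpolation=cv2.INTER_CUBIC))
cv2.imwrite("pics/s3.png",im[0]);cv2.imwrite("pics/w3.png",im[1])
E
```

```text
[ 0.50919539 -0.32601784  0.07687107] [6.96283142e-04 7.71904637e-01 6.35737947e-01 9.51562433e-05] [ 0.47024365 -0.6556391  -3.48110368]
```

View pics/s3.png

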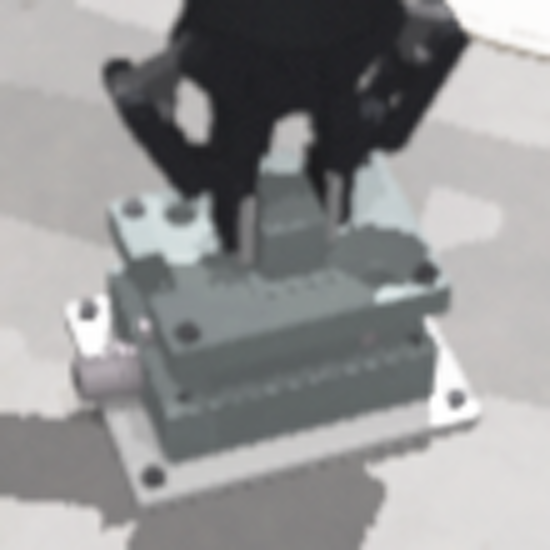

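View pics/w3.png

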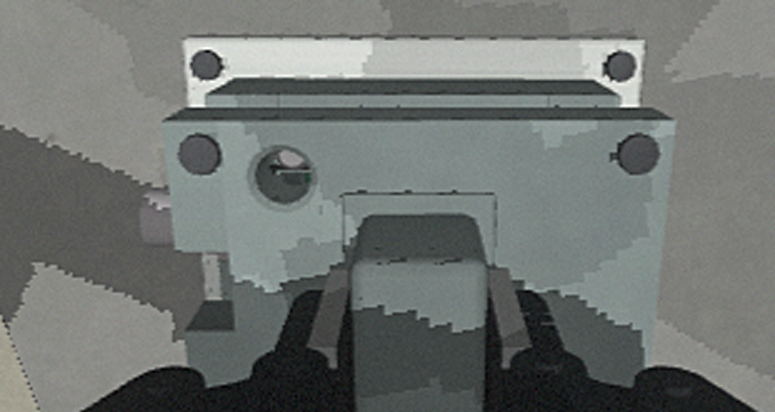

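In the wrist crop the dowel tip shows in the upper part of the large hole, at (291,157), while the hole's mouth is centred at (284,176). The tab is visible in the notch at (211,275). I'll compare these with the positions predicted for perfect alignment.

```bash
python3 - <<'E'
from fit import *
W=dict(np.load("wrist3.npz"));S=dict(np.load("side3.npz"))
f=lambda d,k,o:(list(d),(np.array(list(d.values()),float)+.5)/k-.5+np.array(o))
w=lambda d:(W,*f(d,2.5,[90,120]));s=lambda d:(S,*f(d,5,[210,180]))
u={(-55,40,16):(163,121),(55,40,16):(676,120),(-30,27,16):(284,176),(-47,32,16):(200,154),(47,32,16):(638,154),(-55,10,16):(174,250),(-43,10,16):(229,251)}
l={(-70,52,8):(183,37),(70,52,8):(645,39),(-55,40,38):(206,94),(55,40,38):(621,94)}
us={(-47,32,16):(134,208),(-47,-32,16):(187,331),(47,-32,16):(426,271),(-30,27,16):(180,211)}
ls={(-70,-52,8):(141,501),(70,-52,8):(482,415),(-55,-40,38):(160,408),(55,-40,38):(436,345)}
p0=[.508,-.325,-.197]
for n,d,ds,z in(("U",u,us,.0565),("L",l,ls,0)):
  for m,o in(("w",[w(d)]),("s",[s(ds)]),("ws",[w(d),s(ds)])):
    o=[(c,np.array(L)+[0,0,z*1e3],uv) for c,L,uv in o]
    p,r=fit(o,p0);print(n,m,p.round(4),r.round(1))
  p,r=fit([w(d)],p0+[z]);print(n,"w z",p.round(4))
# predicted dowel tip vs hole in crop px if aligned, at the fitted U pose
for p in([.508,-.325,-.197],[.5085,-.3235,-.197]):
  X=world(p,[(-30,27,72.5),(-30,27,56.5),(-30,27,52),(-30,28,52),(-29,27,52)])
  print(((proj(W,X)-[90,120]+.5)*2.5-.5).round(1).tolist())
E
```

```text
U w [ 0.509  -0.3247 -0.1931] [0.7 0.4 0.6 1.3 1.2 0.9 0.6]
U s [ 0.5102 -0.3224 -0.1896] [0.5 0.1 0.4 0.3]
U ws [ 0.5091 -0.3246 -0.1929] [0.8 0.6 0.5 1.3 1.1 1.  0.7 1.4 0.9 1.1 0.6]
U w z [ 0.5091 -0.3245 -0.1934  0.0573]
L w [ 0.5075 -0.3247 -0.1961] [1.3 1.4 0.9 0.9]
L s [ 0.5076 -0.3226 -0.2101] [1.1 0.7 1.1 0.5]
L ws [ 0.5072 -0.3245 -0.1979] [1.5 1.2 1.2 0.6 0.4 0.4 2.1 1. ]
L w z [ 0.5074 -0.325  -0.1961 -0.0025]
[[278.9, 179.2], [291.6, 160.6], [294.8, 156.0], [294.6, 152.1], [298.8, 156.0]]
[[279.4, 172.3], [292.1, 154.4], [295.3, 149.9], [295.1, 145.9], [299.3, 149.9]]
```

Call:
carry_out --plan "0 -0.043 0 0 0 0.04; 0 0 0 0 0 0; 0 0 0.06 0 0 0; 0 0 0.06 0 0 0; 0 0 0.06 0 0 0; 0 0 0.06 0 0 0; 0 0 0 0 0 0; 0 0 0 0 0 0"

```text
time_s: 7.07
eef_pos: [0.5068, -0.3252, 0.0661]
eef_rot: [-0.0, 0.773, 0.634, -0.0]
wrist_force: [0.2, -0.4, -3.4]
opening: 0.289
grasp_force: 60.5
```

Call:
carry_out --plan "0 0 0.05 0 0 0; 0 0 0.05 0 0 0; 0 0 0.05 0 0 0; 0 0 0.04 0 0 0; 0 0 0 0 0 0; 0 0 0 0 0 0; 0 0 0 0 0 0; 0 0 0 0 0 0"

```text
time_s: 7.73
eef_pos: [0.5072, -0.3255, 0.0598]
eef_rot: [0.0, 0.773, 0.634, -0.0]
wrist_force: [-2.6, 1.9, 5.8]
opening: 0.29
grasp_force: 61.7
```

Call:
carry_out --plan "0 0 0.03 0 0 0; 0 0 0.03 0 0 0; 0 0 0.03 0 0 0; 0 0 0 0 0 0; 0 0 0 0 0 0; 0 0 0 0 0 0; 0 0 0 0 0 0; 0 0 0 0 0 0"

```text
time_s: 8.4
eef_pos: [0.5072, -0.3255, 0.0577]
eef_rot: [0.0, 0.773, 0.634, -0.0]
wrist_force: [-7.8, 5.5, 16.7]
opening: 0.293
grasp_force: 63.3
```

Call:
carry_out --plan "0.01 -0.02 0 0 0 0; 0 0 0.02 0 0 0; 0 0 0 0 0 0; 0 0 0 0 0 0; 0 0 0 0 0 0; 0 0 0 0 0 0; 0 0 0 0 0 0; 0 0 0 0 0 0"

```text
time_s: 9.07
eef_pos: [0.5072, -0.3255, 0.0576]
eef_rot: [0.001, 0.773, 0.634, 0.0]
wrist_force: [-6.0, 5.5, 20.1]
opening: 0.288
grasp_force: 63.6
```

```bash
python3 - <<'E'
from bench import ctrl
import cv2,numpy as np
o=ctrl.get_obs();print(o["eef_pos"],o["eef_rot"],o["wrist_force"],o["torque"])
c=ctrl.camera("side");b=cv2.cvtColor(c["pixels"],cv2.COLOR_RGB2BGR)[190:290,210:320];d=cv2.cvtColor(ctrl.camera("wrist")["pixels"],cv2.COLOR_RGB2BGR)[120:285,90:400]
a=cv2.resize(b,None,fx=4,fy=4,interpolation=cv2.INTER_CUBIC);e=cv2.resize(d,None,fx=1.1,fy=1.1,interpolation=cv2.INTER_CUBIC)
e=np.pad(e,((0,400-e.shape[0]),(0,0),(0,0)));cv2.imwrite("pics/f4.png",np.hstack([a,e]))
E
```

```text
[ 0.50716937 -0.32552871  0.05764357] [1.21180055e-03 7.73110095e-01 6.34270691e-01 5.45528027e-05] [-5.95645405  5.49954703 20.05993579] [ 0.88198734  1.15057014 -0.00339681]
```

View pics/f4.png

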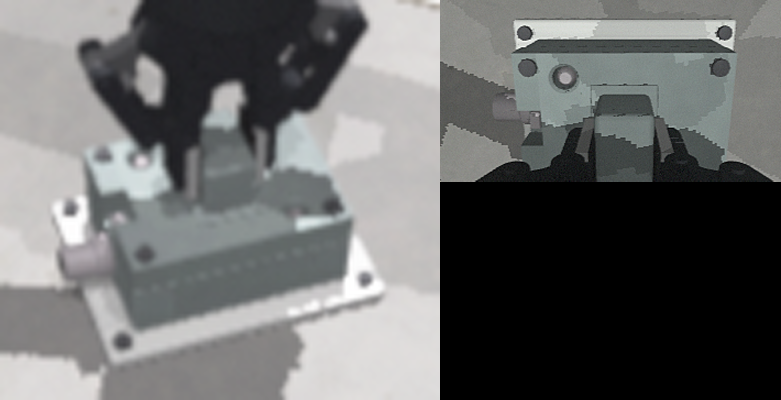

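The picture shows both halves flush along the joint line at about (240,265). The dowels stand in their holes at (140,160) and (295,212), and the tab is in the notch at (118,220). Extra push no longer lowers the part, so it is in hard contact.

```bash
python3 -c "
from bench import ctrl
print(ctrl.hand_in())"
```

```text
the job is handed in; nothing more can be done
None
```

The upper half is on both dowels with its notch over the key tab, flush as far as the last side and wrist pictures show, and I handed the job in at about 9 s with the gripper still holding it shut at about 20 N; no verdict was returned.

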